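Lay the tall sample bottle down in its cradle

TASK

Tip the tall square bottle over its toe stop and let it down gently onto its side, so that it lies on the rubber rest bar between the two cheeks of the cradle. Do it with light touches of the fingers only: steady the bottle all the way down so it never falls, never squeeze or lift it (its foot stays down at the stop), and leave everything else on the bench as it is.

Things in the scene. Friction and masses are not known exactly. Their poses are not given: they have to be found in the camera images.
- bottle: tall square-section white plastic bottle, about 0.25 to 0.5 kg, centre of mass about 93 mm above its underside. Body 60 x 60 mm and 162 mm high with edges rounded by 4 mm, then a 10 mm shoulder, then a round grey cap 44 mm in diameter and 40 mm high; 212 mm tall in all. It starts standing upright on the cradle's plate (underside 8 mm above the table). Origin: centre of its underside; z along its height to the cap; x roughly towards the toe stop
- cap (a point): centre of the bottle's cap, on its axis, 192 mm from its underside
- foot_edge (a point): middle of the bottle's lower edge on the side of the toe stop (30 mm along the bottle's x from its origin): the edge it tips over. As the bottle leans it slides up to the stop, then its side rides over the stop and this edge slips back along the plate by about 8 mm x tan(lean), up to about 17 mm
- cradle: low aluminium cradle fixed to the bench: plate 250 x 120 x 8 mm. Origin: on the table under the place where the bottle stands; x points from there past the toe stop to the rest bar, the way the bottle is laid down; y across; z up. The plate runs from x = -60 to +190 mm. Two upright cheeks, 30 mm long, 8 mm thick, tops 60 mm above the table, stand at x = 150 mm, their inner faces at y = -45 and +45 mm. Nothing stands beyond the plate's +x end within 200 mm
- toe_stop: fixed steel bar across the plate just before the bottle's foot, 12 mm thick, 100 mm long, rising 8 mm above the plate (top 16 mm above the table), its near face 34 mm from the cradle's origin (a gap of 1 to 7 mm to the bottle). Origin and axes as the cradle's
- stop_edge (a point): middle of the upper edge of the toe stop that faces the bottle, 16 mm above the table: the bottle pivots about here
- rest_bar: fixed rubber-covered round bar across the cradle, 24 mm in diameter, between the cheeks. Origin and axes as the cradle's
- rest_top (a point): middle of the top line of the rest bar, 150 mm along the cradle's x from its origin and 38 mm above the table. The bottle lying on the toe stop and this bar slopes by 11 degrees (cap end higher), with its cap overhanging beyond the bar, the cap's lower side about 60 mm above the table
- short_bottle: short square white plastic bottle with a grey cap, 56 x 56 mm, 117 mm tall, standing beside the cradle; a bystander. Origin: centre of its underside
- jar: small amber glass jar with a black lid, 54 mm wide, 70 mm tall, standing beside the cradle; a bystander. Origin: centre of its underside
- beaker: glass beaker, 72 mm wide, 95 mm tall; a bystander. Origin: centre of its underside
- dish: white ceramic weighing dish, 90 mm wide, 30 mm high; a bystander. Origin: centre of its underside
- spatula: spatula 180 mm long, lying flat; a bystander. Origin: on the table under its middle
- boss: steel clamp boss about 85 mm long with its screw, 28 mm high, lying flat; a bystander. Origin: on the table under its block

How it is judged:
By the outcome, as a careful person would: the job done as asked, in the order asked, and still so for the second after the job is handed in, with the robot touching nothing.
It also fails if it takes over 58 s, if anything falls off the work surface, if the arm or the gripper's body presses on something with over 40 N, if the wrist force passes 120 N, or if a joint passes its speed limit or range.

ROBOT

A 6-joint arm with a two-finger parallel gripper is mounted at the origin on the work surface. World frame = base frame: x ahead of the robot, y to its left, z up, the work surface at z = 0. Lengths are in m, angles in degrees, forces in N, time in s.
With the tool pointing down it reaches from about 0.25 to 0.725 m from the base axis. Payload 9.7 kg.
Tool frame: the origin (TCP) lies at the very end of the fingers, on their centre line; the grasp point (between the pads) lies 19 mm behind it; x points along the fingers, z is the direction in which the jaws open and shut, and the axes are right-handed (so a half turn about x gives the same grasp; the last joint's range is limited). The gripper opens to 85 mm and grips with 20 to 120 N. Pads are 22 mm wide; open, the fingers measure 114 mm over their backs; the gripper's body (76 mm by 85 mm) begins 54 mm behind the grasp point. The pads swing forward as they close: fully open they stand 13 mm farther back than shut.
Start: joints at [66.921, 4.979, 10.078, 95.1, 0, 90], TCP at [0.216, 0.506, 0.231] pointing down, gripper open.
Joint ranges: [-179.16, 179.16], [-48.56, 103.87], [-65.8, 70.77], [-126.05, 130.52], [-82.76, 87.17], [-180, 180]. Speed limits (degrees/s): [127.2, 127.2, 147.25, 180, 180, 180].

INTERFACE

Orientations are given as [roll, pitch, yaw] about the fixed x, y, z axes, in that order (R = Rz(yaw) Ry(pitch) Rx(roll)).
In Python, from workcell import sensors, vision, job_done gives the robot as it stands.
- The arm moves only by the tool carry_out, never from a script. Its argument "increments" is a list of rows, each a list of 7 numbers: the turn, a rotation vector about the tool's x, y, z in degrees, then the shift along the tool's x, y, z in mm, then the opening in per cent of the stroke, from 0 (shut) to 100 (fully open). A call has 1 to 12 rows; each row shifts and turns the commanded pose from where the row before left it, along the tool's axes as they then stand; what a row does not reach is not made up. A row lasts 1/8 s, in which the tool goes at most 62.5 mm and 10.7 degrees, less where a joint would pass 70% of its speed; a pose out of reach is approached as far as the arm can. A call is refused whole if a number of a shift passes 62.5 or a number of a turn 10.7, either way. A call with a gripper value outside its range is refused whole. The fingers move at their own pace and stop on an object; "squeeze" is the grip in N (left out, the last holds). Time passes only in rows, so rows that do not move let the fingers close. It gives the time, the measured TCP pose, the force and the opening at its end, in the units of the state.
- sensors.get_obs(): the state, without advancing time (a new reading comes with each control period).
- vision.camera(name): name is "side" or "top" or "wrist"; returns the picture (480x640x3 uint8, red, green, blue); there is no depth.
- vision.calibration(name): a dict with "camera_matrix" (3x3 intrinsics, pixels), "extrinsics" (4x4, takes a point from world to camera coordinates); the wrist camera has in their place "mount" (4x4, takes a point from camera to tool coordinates, whose origin is the TCP and whose axes are the tool frame's). Camera axes: x right, y up, looking along -z (the intrinsics and any distortion apply to the point x, -y, -z); pixel columns grow to the right and rows downward; lengths in m; the calibration is good to about 2 mm. A picture is of the moment at which its call begins: read the wrist's pose just before it. calibration takes no time and is no camera call.
- job_done(): hands the job in, once; it reports no verdict.
The state is a dict: "time": time; "q": joint angles; "qd": joint speeds; "joint_efforts": joint torques, N m; "ee_pos": TCP position; "tcp_rot": TCP orientation; "wrist_force": force on the tool from outside, world axes, zero at the start; "torque": the same for the moment, N m; "opening": finger opening in m.
Only numpy, scipy, OpenCV 4.12 (cv2) and the standard library are available. Lean on these libraries where they do the work, as an engineer would, in place of code of your own. Each camera call takes 0.05 s, during which the arm holds its last target.

## Working session

There is one attempt and no reset: what is moved stays moved. The work goes in short steps, Python scripts to look and compute and a tool call to move; the robot and the scene stay as the last step left them, time stands still between calls to the robot, and variables do not carry over. Pictures are saved under pics/ and viewed, and the job is handed in when it is done.

Besides the shell and the picture viewer there is one more tool, called after "Request:" as name(argument=value, ...), one argument or row to a line, values as JSON. carry_out: Moves the arm, as the interface text tells. Its arguments: {"type":"object","properties":{"increments":{"type":"array"},"squeeze":{"type":"number"}},"required":["increments"]}

```bash
ls; mkdir -p pics; python3 - <<'E'
from workcell import sensors, vision
import cv2
print(sensors.get_obs())
for n in ("side","top","wrist"):
    c=vision.calibration(n); print(n,c)
    cv2.imwrite(f"pics/{n}0.png",vision.camera(n)[:,:,::-1])
E
```

```text
pics
{'time': 0.0, 'q': array([ 6.69205626e+01,  5.01068072e+00,  1.00366058e+01,  9.50982064e+01,
       -1.50442170e-03,  8.99995103e+01]), 'qd': array([ 0.04759836, -0.05553074, -0.08575003,  0.04618488,  0.10706332,
       -0.04817473]), 'joint_efforts': array([ 1.16978757e-03, -5.20389068e+01,  4.64803112e+01,  1.61346188e-02,
        1.41368123e-04, -2.94294082e-07]), 'ee_pos': array([0.21552968, 0.50578611, 0.23060635]), 'tcp_rot': array([-178.80814132,   89.92770302, -111.88708811]), 'wrist_force': array([-0.29026575,  0.57728902,  0.23666739]), 'torque': array([ 0.00449118,  0.01753587, -0.01070385]), 'opening': 0.08530779392620656}
side {'camera_matrix': array([[604.87566281,   0.        , 318.5786677 ],
       [  0.        , 604.87566281, 245.12481284],
       [  0.        ,   0.        ,   1.        ]]), 'extrinsics': array([[ 0.79437453, -0.60730862, -0.0120561 , -0.37960973],
       [ 0.43142615,  0.55012182,  0.71500871, -0.36426481],
       [-0.42759863, -0.57318602,  0.69901158, -1.25227413],
       [ 0.        ,  0.        ,  0.        ,  1.        ]])}
top {'camera
[... 254 characters left out ...]
40141, -0.01648481,  0.07013331, -0.55648476],
       [-0.06977626,  0.02131939,  0.99733483, -1.20100086],
       [ 0.        ,  0.        ,  0.        ,  1.        ]])}
wrist {'camera_matrix': array([[410.48392555,   0.        , 317.51526637],
       [  0.        , 410.48392555, 245.03457838],
       [  0.        ,   0.        ,   1.        ]]), 'mount': array([[-3.25216887e-04,  3.11861169e-01, -9.50127626e-01,
        -1.41760121e-01],
       [ 1.28022638e-03,  9.50127027e-01,  3.11860534e-01,
         7.91188799e-02],
       [ 9.99999128e-01, -1.11495614e-03, -7.08250249e-04,
         6.79651330e-04],
       [ 0.00000000e+00,  0.00000000e+00,  0.00000000e+00,
         1.00000000e+00]])}
```

View pics/side0.png

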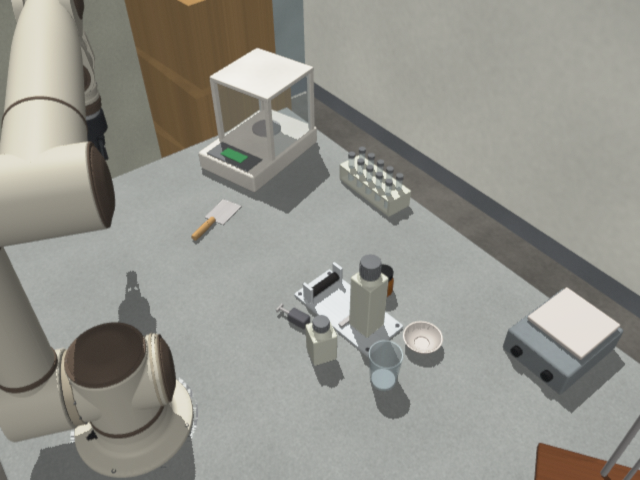

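View pics/top0.png

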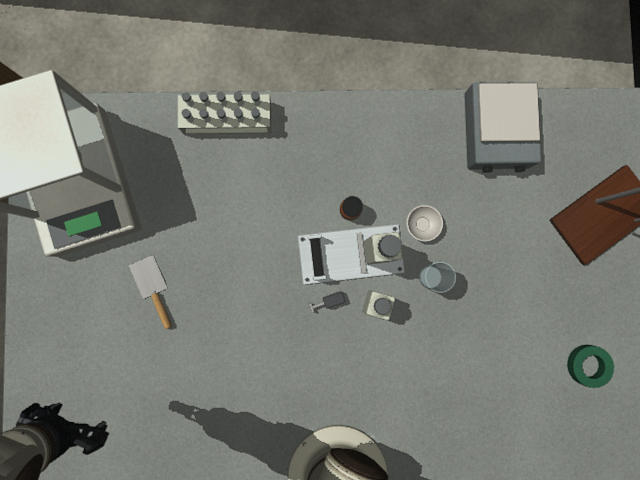

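View pics/wrist0.png

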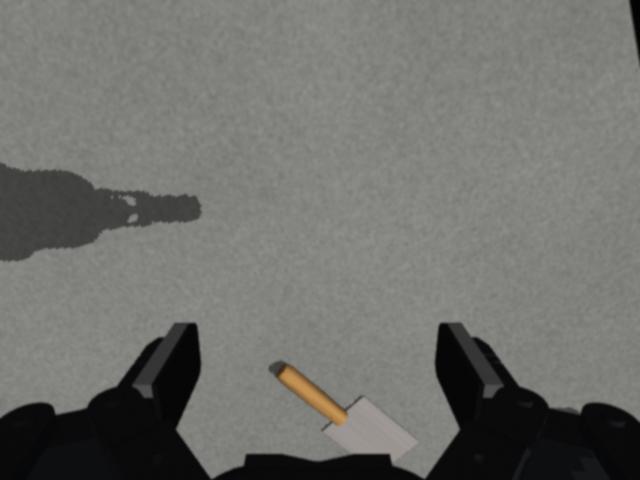

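```bash
python3 - <<'E'
import cv2
t=cv2.imread("pics/top0.png"); cv2.imwrite("pics/t_crop.png",cv2.resize(t[190:330,285:475],None,fx=4.2,fy=4.2,interpolation=cv2.INTER_CUBIC))
t=cv2.imread("pics/side0.png"); cv2.imwrite("pics/s_crop.png",cv2.resize(t[245:400,270:450],None,fx=3.8,fy=3.8,interpolation=cv2.INTER_CUBIC))
E
```

```text
(no output)
```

View pics/t_crop.png

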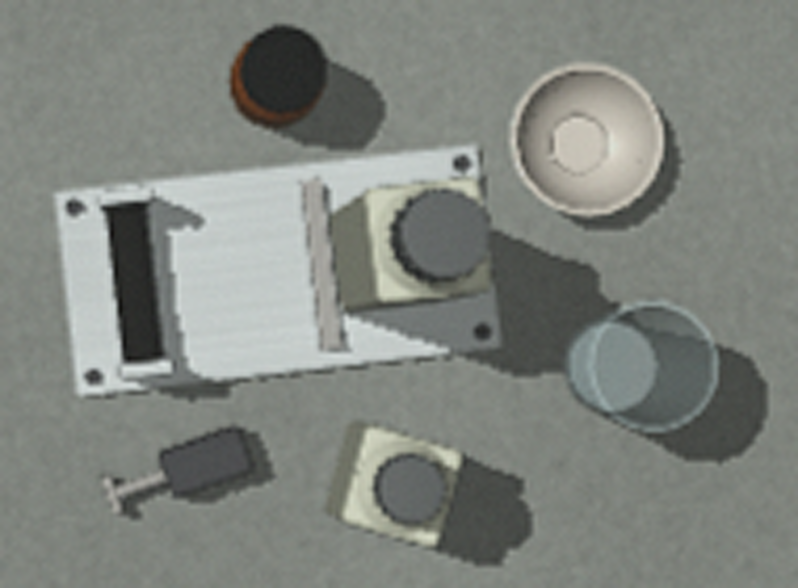

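View pics/s_crop.png

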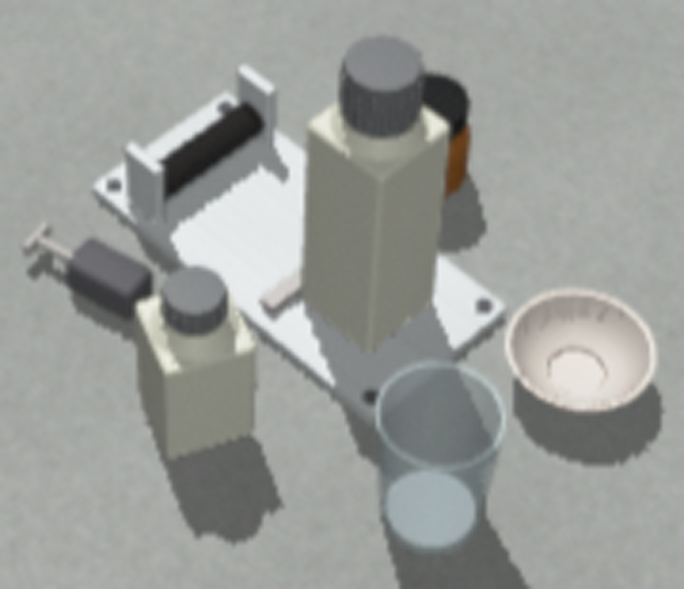

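```bash
cat > h.py <<'E'
import numpy as np
from workcell import vision
from scipy.optimize import least_squares
C={n:vision.calibration(n) for n in("top","side")}
def proj(n,P):
    P=np.atleast_2d(P); c=C[n]; p=(c["extrinsics"]@np.c_[P,np.ones(len(P))].T)[:3]
    K=c["camera_matrix"]; return np.c_[K[0,2]+K[0,0]*p[0]/-p[2],K[1,2]+K[1,1]*-p[1]/-p[2]]
def T(x,y,yaw,P):
    P=np.atleast_2d(np.array(P,float)); c,s=np.cos(yaw),np.sin(yaw)
    return np.c_[x+c*P[:,0]-s*P[:,1],y+s*P[:,0]+c*P[:,1],P[:,2]]
def top(*a): return np.array(a)/4.2+[285,190]
def side(*a): return np.array(a)/3.8+[270,245]
E
python3 - <<'E'
from h import *
loc=np.array([[.19,-.06,.008],[.19,.06,.008],[-.06,-.06,.008],[-.06,.06,.008]])
pt=np.array([top(55,192),top(80,396),top(478,145),top(500,345)])
ps=np.array([side(228,93),side(95,187),side(507,308),side(375,405)])
def f(p,s=None):
    W=T(*p,loc); a=proj("top",W)-pt;b=proj("side",W)-ps
    return np.r_[a.ravel(),b.ravel()]
r=least_squares(f,[.5,0,1.6]);print("cradle",r.x,np.degrees(r.x[2]),r.fun.round(1))
cx=r.x
# separately
for n,pp in(("top",pt),("side",ps)):
    q=least_squares(lambda p:(proj(n,T(*p,loc))-pp).ravel(),cx); print(n,q.x[:2],np.degrees(q.x[2]))
# toe stop check & rest
print("rest cheeks top view proj",(proj("top",T(*cx,[[.15,-.05,.06],[.15,.05,.06],[.034,-.05,.016],[.034,.05,.016]]))-[285,190])*4.2)
print("side",(proj("side",T(*cx,[[.15,-.05,.06],[.15,.05,.06],[.034,-.05,.016],[.034,.05,.016]]))-[270,245])*3.8)
# bottle
bl=np.array([[0,0,.22]]);
obsT=[top(442,235)];obsS=[side(383,66),side(370,348),side(307,297)]
def g(p):
    a=proj("top",T(*p,[[0,0,.22]]))-obsT
    b=proj("side",T(*p,[[0,0,.22],[-.028,.028,.008],[.028,.028,.008]]))-obsS
    return np.r_[a.ravel(),b.ravel()]
r=least_squares(g,cx);print("bottle",r.x,np.degrees(r.x[2]),r.fun.round(1))
c,s=np.cos(cx[2]),np.sin(cx[2]);d=r.x[:2]-cx[:2];print("in cradle",c*d[0]+s*d[1],-s*d[0]+c*d[1])
for P in([[.028,.03,.165],[-.03,.03,.165],[-.03,-.03,.165],[.03,-.03,.165]],):
    W=T(*r.x,P)+[0,0,.005];print(((proj("top",W)-[285,190])*4.2).round(),((proj("side",W)-[270,245])*3.8).round())
def pos(n,uv,z):
    return least_squares(lambda p:(proj(n,[[p[0],p[1],z]])-uv).ravel(),[.5,0]).x
def inc(w):
    d=w-cx[:2];return (c*d[0]+s*d[1]).round(3),(-s*d[0]+c*d[1]).round(3)
for nm,uv,z in(("jar",top(283,71),.07),("short",top(412,487),.117),("beaker",top(656,366),.095),("dish",top(588,140),.03),("boss",top(207,460),.028),("bossend",top(105,495),.02)):
    w=pos("top",uv,z);print(nm,w.round(3),inc(w))
E
```

```text
cradle [ 0.5392823  -0.10827132  1.67031649] 95.70208534238927 [ 0.  -0.1 -0.3 -0.2 -0.5 -0.5  0.5 -0.  -0.3 -0.6 -0.5 -0.8  0.5 -1.
 -0.3  2.8]
top [ 0.53860739 -0.10843157] 95.5937825695208
side [ 0.54010332 -0.10790607] 95.8137662330522
rest cheeks top view proj [[126.44593529 192.77814923]
 [147.39858723 369.78095031]
 [321.88980971 176.48416647]
 [343.11093751 346.56040901]]
side [[258.77899926  75.5143768 ]
 [144.24205861 155.61409398]
 [386.66318062 219.56883017]
 [274.03505578 306.35973291]]
bottle [ 0.53867372 -0.10566093  1.67495227] 95.96769610540431 [ 0.9 -0.8  0.2 -1.7 -0.3  0.9 -1.2  0.4]
in cradle 0.002657946084489502 0.00034621223069773184
[[382. 303.]
 [495. 290.]
 [479. 173.]
 [363. 187.]] [[307. 122.]
 [382. 178.]
 [454. 122.]
 [377.  67.]]
jar [ 0.64  -0.043] (np.float64(0.055), np.float64(-0.107))
short [ 0.41  -0.102] (np.float64(0.019), np.float64(0.128))
beaker [ 0.472 -0.24 ] (np.float64(-0.125), np.float64(0.08))
dish [ 0.603 -0.223] (np.float64(-0.121), np.float64(-0.052))
boss [0.423 0.002] (np.float64(0.121), np.float64(0.105))
bossend [0.403 0.061] (np.float64(0.182), np.float64(0.119))
```

Request:
carry_out(
  increments=[
    [0,0,0,-30,0,0,100],
    [0,0,0,-30,0,0,100],
    [0,0,0,-30,0,0,100],
    [0,0,0,-30,0,0,100],
    [0,0,0,0,0,0,100],
  ],
  squeeze=20,
)

```text
time: 0.78
ee_pos: [0.2157, 0.5064, 0.3532]
tcp_rot: [0.2, 89.8, 67.1]
wrist_force: [0.2, 0.7, 0.0]
opening: 0.0854
```

```bash
cat >> h.py <<'E'
import json
def log():
    from workcell import sensors
    o=sensors.get_obs(); d={k:(v.tolist() if hasattr(v,'tolist') else v) for k,v in o.items()}
    open("log.jsonl","a").write(json.dumps(d)+"\n")
    print("t",round(o["time"],2),"q",o["q"].round(2),"p",o["ee_pos"].round(4),"rpy",o["tcp_rot"].round(1),"F",o["wrist_force"].round(2),"M",o["torque"].round(2),"op",round(o["opening"],4))
E
python3 -c "from h import *;log()"
```

```text
t 0.78 q [ 66.92   9.98  29.67 109.51   0.    90.  ] p [0.2157 0.5064 0.3532] rpy [ 0.2 89.8 67.1] F [0.18 0.72 0.04] M [-0.04 -0.02 -0.01] op 0.0854
```

Request:
carry_out(
  increments=[
    [0,8,0,0,0,-40,100],
    [0,8,0,0,0,-40,100],
    [0,8,0,0,0,-20,100],
    [0,8,0,0,0,0,100],
    [0,0,0,0,0,0,100],
  ],
)

```text
time: 1.4
ee_pos: [0.1708, 0.4008, 0.3129]
tcp_rot: [180.0, 60.3, -113.1]
wrist_force: [-0.0, 0.1, 0.6]
opening: 0.0852
```

```bash
python3 -c "from h import *;log()"
```

```text
t 1.4 q [ 66.92  20.21  30.9  130.37   0.    90.  ] p [0.1708 0.4008 0.3129] rpy [ 180.    60.3 -113.1] F [-0.03  0.13  0.65] M [ 0.41 -0.15  0.05] op 0.0852
```

Request:
carry_out(
  increments=[
    [0,0,8,0,0,0,100],
    [0,0,8,0,0,0,100],
    [0,0,8,0,0,0,100],
    [0,0,8,0,0,0,100],
    [0,0,0,0,0,0,100],
  ],
)

```text
time: 2.02
ee_pos: [0.1687, 0.3989, 0.3084]
tcp_rot: [136.1, 48.2, -165.7]
wrist_force: [0.1, -0.1, 0.5]
opening: 0.0855
```

```bash
python3 -c "from h import *;log()"
```

```text
t 2.02 q [ 51.64  19.23  24.3  130.46  23.87  75.78] p [0.1687 0.3989 0.3084] rpy [ 136.1   48.2 -165.7] F [ 0.08 -0.13  0.5 ] M [ 0.18 -0.6   0.04] op 0.0855
```

Request:
carry_out(
  increments=[
    [8,0,0,-30,0,0,100],
    [8,0,0,-30,0,0,100],
    [8,0,0,-30,0,0,100],
    [8,0,0,0,0,0,100],
    [0,0,0,0,0,0,100],
  ],
)

```text
time: 2.65
ee_pos: [0.2, 0.4082, 0.3203]
tcp_rot: [165.4, 51.3, -168.9]
wrist_force: [-0.1, -0.3, -0.2]
opening: 0.0853
```

```bash
python3 -c "from h import *;log()"
```

```text
t 2.65 q [ 49.74  20.68  29.17 130.47  22.96 107.42] p [0.2    0.4082 0.3203] rpy [ 165.4   51.3 -168.9] F [-0.15 -0.31 -0.19] M [ 0.06 -0.59  0.05] op 0.0853
```

```bash
cat > kin.py <<'E'
import numpy as np, json
from scipy.spatial.transform import Rotation as R
from scipy.optimize import least_squares
def A(ax,d,v=(0,0,0)):
    M=np.eye(4); M[:3,:3]=R.from_euler(ax,d,degrees=True).as_matrix(); M[:3,3]=v; return M
def fk(q,p):
    # p: d1, a1x, a2x,a2z,a3x,a3z, c, d(x) , dz
    M=A('z',q[0])@A('y',q[1],(p[1],0,p[0]))@A('y',-q[2],(p[2],0,p[3]))@A('y',q[3],(p[4],0,p[5]))@A('z',q[4],(p[6],p[8],0))@A('x',q[5]-90,(p[7],0,0))
    return M
E
python3 - <<'E'
from kin import *
L=[json.loads(l) for l in open("log.jsonl")]
import numpy as np
from workcell import sensors
L.append(dict(q=[66.921,4.979,10.078,95.1,0,90],ee_pos=[.21553,.50579,.23061],tcp_rot=[-178.81,89.93,-111.89]))
def rot(l):return R.from_euler('xyz',l["tcp_rot"],degrees=True).as_matrix()
for l in L:
    M=fk(l["q"],np.zeros(9))
    print(R.from_matrix(M[:3,:3].T@rot(l)).as_rotvec(degrees=True).round(1))
f=lambda p:np.concatenate([fk(l["q"],p)[:3,3]-l["ee_pos"] for l in L])*1000
r=least_squares(lambda p:np.r_[f(p),(p-np.array([.3,0,0,.35,.3,0,.1,.25,0]))*.1],np.array([.3,0,0,.35,.3,0,.1,.25,0]))
print(r.x.round(4),f(r.x).round(2)); print(np.linalg.svd(r.jac)[1])
E
```

```text
[-0. -0. -0.]
[-0. -0. -0.]
[-0.  0. -0.]
[ 0. -0. -0.]
[ 0.   0.1 -0. ]
[ 1.578e-01 -2.000e-04 -2.100e-03  4.224e-01  5.206e-01  3.600e-02
  1.452e-01  2.850e-01 -0.000e+00] [-0.   -0.02 -0.03  0.02  0.03  0.06 -0.05 -0.05 -0.08  0.02  0.03  0.02
  0.01  0.02  0.03]
[4936.2170808  3864.5665975  2258.69644167  640.49056381  297.5725363
  214.15094059  183.27048878  136.76265171   15.68959745]
```

```bash
cat >> kin.py <<'E'
P=np.array([1.578e-01,-2.0e-04,-2.1e-03,4.224e-01,5.206e-01,3.6e-02,1.452e-01,2.850e-01,0])
LO=np.array([-179.16,-48.56,-65.8,-126.05,-82.76,-180]);HI=np.array([179.16,103.87,70.77,130.52,87.17,180])
CR=(.5393,-.1083,np.radians(95.7))
CM=np.eye(4);CM[:3,:3]=R.from_euler('z',95.7,degrees=True).as_matrix();CM[:2,3]=CR[:2]
def bottle(th,s=None):
    """bottle pose in cradle frame at lean th deg"""
    t=np.radians(th)
    if s is None: s=min(.008/np.cos(t),.017/np.sin(np.radians(65)) if th>65 else 1)
    u=np.array([np.sin(t),0,np.cos(t)]); n=np.array([np.cos(t),0,-np.sin(t)])
    S=np.array([.034,0,.016]); foot=S-u*s; M=np.eye(4); M[:3,:3]=np.c_[n,[0,1,0],u]; M[:3,3]=foot-.03*n; return M
def target(th,tdeg,phi=None,h=.192,back=.019,sg=1,s=None,dn=0):
    """tool pose world. h: height on axis of grasp pt, back, tool leaned phi"""
    B=bottle(th,s); phi=th if phi is None else phi
    t=np.radians(tdeg); f=np.radians(phi)
    n=np.array([np.cos(f),0,-np.sin(f)]);u=np.array([np.sin(f),0,np.cos(f)]);y=np.array([0,1,0])
    x=-np.cos(t)*y-np.sin(t)*u; z=sg*n; M=np.eye(4); M[:3,:3]=np.c_[x,np.cross(z,x),z]
    M[:3,3]=B[:3,3]+B[:3,2]*h+x*back+dn*n
    return CM@M
def ik(M,q0):
    def f(q):
        F=fk(q,P); return np.r_[(F[:3,3]-M[:3,3])*1000,R.from_matrix(F[:3,:3].T@M[:3,:3]).as_rotvec(degrees=True)*3]
    r=least_squares(f,np.clip(q0,LO+.1,HI-.1),bounds=(LO,HI)); return r.x,np.abs(r.fun).max()
def pts(q):
    M=A('z',q[0])@A('y',q[1],(P[1],0,P[0]));M=M@A('y',-q[2],(P[2],0,P[3]));e=M[:3,3];M=M@A('y',q[3],(P[4],0,P[5]));w=M[:3,3];M=M@A('z',q[4],(P[6],0,0));return e,w,M[:3,3]
E
cat > scan.py <<'E'
from kin import *
import sys
seeds=[[q1,q2,q3,q4,q5,q6] for q1 in(-10,30) for q2,q3 in((0,10),(20,50),(-30,-20),(10,-30)) for q4 in (30,90) for q5 in (-50,0,50) for q6 in (-90,0,90)]
for sg in (1,-1):
  for t in (0,20,30,40,50,60,75,90):
    for phi in (79,65,50):
      M=target(79,t,phi,sg=sg); best=(9e9,)
      for s in seeds[::3]+seeds[1::3]:
        q,e=ik(M,s)
        if e<best[0]: best=(e,q)
        if e<.1: break
      e,q=best; pp=pts(q)
      print(sg,t,phi,"err",round(e,2),q.round(0),"w z",pp[1].round(2),pp[2].round(2),flush=True)
E
timeout 560 python3 scan.py
```

```text
1 0 79 err 69.24 [ 23. -41. -66.   4. -26. -68.] w z [0.19 0.08 0.29] [0.31 0.13 0.22]
1 0 65 err 61.82 [ 23. -41. -66.   4. -26. -54.] w z [0.19 0.08 0.29] [0.31 0.13 0.22]
1 0 50 err 74.2 [ 23. -41. -66.   4. -26. -39.] w z [0.19 0.08 0.29] [0.31 0.13 0.22]
1 20 79 err 40.22 [ 36. -20. -66. -21. -60. -59.] w z [0.2  0.14 0.2 ] [0.3  0.22 0.14]
1 20 65 err 38.18 [ 34. -28. -66.  -9. -53. -44.] w z [0.19 0.13 0.24] [0.3  0.2  0.17]
1 20 50 err 36.28 [ 31. -34. -66.  -0. -45. -31.] w z [0.19 0.12 0.26] [0.3  0.18 0.19]
1 30 79 err 20.9 [ 37. -14. -66. -28. -66. -60.] w z [0.2  0.15 0.18] [0.3  0.23 0.12]
1 30 65 err 16.13 [ 35. -25. -66. -10. -58. -42.] w z [0.19 0.14 0.23] [0.3  0.21 0.15]
1 30 50 err 12.4 [ 32. -33. -66.   1. -48. -29.] w z [0.19 0.12 0.26] [0.29 0.18 0.18]
1 40 79 err 0.0 [ 38. -10. -66. -34. -71. -61.] w z [0.19 0.15 0.16] [0.3  0.24 0.11]
1 40 65 err 0.0 [ 36. -22. -62.  -3. -63. -36.] w z [0.21 0.15 0.24] [0.3  0.22 0.15]
1 40 50 err 0.0 [ 33. -29. -60.  11. -52. -21.] w z [0.21 0.14 0.29] [0.3  0.2  0.19]
1 50 79 err 0.0 [ 39.  -7. -53.   6. -79. -32.] w z [0.2
[... 2429 characters left out ...]
-69. -168.] w z [0.36 0.28 0.32] [0.37 0.28 0.18]
-1 60 50 err 0.0 [  34.   -8.  -36.   50.  -55. -172.] w z [0.34 0.23 0.37] [0.37 0.25 0.23]
-1 75 79 err 0.0 [  38.   34.   -5.  108.  -70. -118.] w z [0.52 0.41 0.21] [0.43 0.33 0.13]
-1 75 65 err 0.0 [  36.   19.  -12.   87.  -62. -142.] w z [0.48 0.35 0.31] [0.43 0.31 0.19]
-1 75 50 err 0.0 [  33.    7.  -18.   74.  -51. -155.] w z [0.45 0.29 0.39] [0.43 0.28 0.24]
-1 90 79 err 0.0 [  35.   45.    9.  123.  -59. -109.] w z [0.6  0.43 0.18] [0.49 0.35 0.13]
-1 90 65 err 0.0 [  34.   33.    3.  106.  -53. -129.] w z [0.58 0.39 0.29] [0.5  0.33 0.19]
-1 90 50 err 0.0 [  30.   21.   -2.   93.  -44. -145.] w z [0.56 0.32 0.38] [0.5  0.29 0.25]
```

```bash
cat > plan.py <<'E'
from kin import *
from workcell import sensors
def cur():
    o=sensors.get_obs(); M=np.eye(4); M[:3,:3]=R.from_euler('xyz',o["tcp_rot"],degrees=True).as_matrix(); M[:3,3]=o["ee_pos"]; return M,o["q"]
def inc(A0,B0):
    D=np.linalg.inv(A0)@B0; return np.r_[R.from_matrix(D[:3,:3]).as_rotvec(degrees=True),D[:3,3]*1000]
E
python3 - <<'E'
from plan import *
M0,q0=cur()
print(np.abs(fk(q0,P)[:3,3]-M0[:3,3]).max())
for sg in(1,-1):
    Tg=target(0,90,h=.290,back=0,sg=sg); Tg[:3,3]=(CM@[.002,0,0.33,1])[:3]
    d=inc(M0,Tg); print(sg,d.round(1))
    N=16; rv=d[:3]
    q=q0
    prev=M0
    for k in range(1,N+1):
        M=np.eye(4);M[:3,:3]=M0[:3,:3]@R.from_rotvec(rv*k/N,degrees=True).as_matrix();M[:3,3]=M0[:3,3]+(Tg[:3,3]-M0[:3,3])*k/N
        qn,e=ik(M,q); print(k,qn.round(0),round(e,2),np.abs(qn-q).max().round(1),inc(prev,M).round(1)); q=qn;prev=M
    for th in range(0,80,10):
        q,e=ik(target(th,90,sg=sg,phi=min(th,.85*th+2)),q); print("tip",th,q.round(0),round(e,2))
E
```

```text
9.678915415989309e-05
1 [ -67.2  -26.6  -31.3 -153.6 -596.2   27.5]
1 [ 47.  19.  28. 130.  19. 101.] 0.0 6.2 [ -4.2  -1.7  -2.   -9.6 -37.3   1.7]
2 [ 44.  17.  26. 130.  16.  95.] 0.0 6.3 [ -4.2  -1.7  -2.   -8.3 -37.6  -0.8]
3 [ 41.  15.  25. 130.  12.  89.] 0.0 6.4 [ -4.2  -1.7  -2.   -7.1 -37.7  -3.3]
4 [ 38.  13.  24. 129.   9.  82.] 0.0 6.7 [ -4.2  -1.7  -2.   -5.9 -37.6  -5.9]
5 [ 35.  12.  22. 128.   6.  75.] 0.0 6.9 [ -4.2  -1.7  -2.   -4.9 -37.3  -8.5]
6 [ 31.  10.  21. 126.   3.  68.] 0.0 7.2 [ -4.2  -1.7  -2.   -3.9 -36.7 -11.1]
7 [ 28.   8.  20. 125.   0.  60.] 0.0 7.6 [ -4.2  -1.7  -2.   -3.  -35.9 -13.6]
8 [ 24.   7.  20. 123.  -2.  52.] 0.0 7.9 [ -4.2  -1.7  -2.   -2.2 -34.9 -16.1]
9 [ 19.   6.  19. 121.  -4.  44.] 0.0 8.3 [ -4.2  -1.7  -2.   -1.6 -33.7 -18.6]
10 [ 15.   5.  19. 119.  -5.  35.] 0.0 8.6 [ -4.2  -1.7  -2.   -1.  -32.3 -21. ]
11 [ 11.   4.  19. 116.  -5.  27.] 0.0 8.8 [ -4.2  -1.7  -2.   -0.6 -30.7 -23.3]
12 [  6.   4.  19. 114.  -5.  18.] 0.0 8.9 [ -4.2  -1.7  -2.   -0.3 -28.9 -25.4]
13 [  2.   4.  20. 112.  -5.   9.] 0.0 8.9 [ -4.2  -1.7  -2.   -0.1 -
[... 1548 characters left out ...]
. 147.] 0.0 3.6 [ 6.6 -2.1  1.8 -8.7 -4.  37.3]
13 [ -4.   5.  21. 113.   4. 151.] 0.0 3.8 [ 6.6 -2.1  1.8 -7.3  0.5 37.8]
14 [ -6.   6.  22. 111.   3. 155.] 0.0 4.0 [ 6.6 -2.1  1.8 -5.8  5.1 37.7]
15 [ -9.   7.  24. 109.   1. 159.] 0.0 4.2 [ 6.6 -2.1  1.8 -4.2  9.5 37.1]
16 [-11.   9.  25. 107.  -0. 163.] 0.0 4.4 [ 6.6 -2.1  1.8 -2.4 13.8 35.9]
tip 0 [-11.   4.   4.  90.   0. 163.] 0.0
tip 10 [ -3.   1.   1.  88. -10. 171.] 0.0
tip 20 [  5.   1.  -1.  87. -19. 179.] 0.0
tip 30 [ 11.  -0.  -5.  86. -25. 180.] 13.42
tip 40 [ 16.  -1.  -8.  83. -31. 180.] 26.16
tip 50 [ 21.  -1. -12.  79. -38. 180.] 35.93
tip 60 [ 25.  -1. -17.  75. -45. 180.] 41.71
tip 70 [ 29.   1. -22.  69. -53. 180.] 56.32
```

Request:
carry_out(
  increments=[
    [-4.2,-1.7,-2,-9.6,-37.3,1.7,100],
    [-4.2,-1.7,-2,-8.3,-37.6,-0.8,100],
    [-4.2,-1.7,-2,-7.1,-37.7,-3.3,100],
    [-4.2,-1.7,-2,-5.9,-37.6,-5.9,100],
    [-4.2,-1.7,-2,-4.9,-37.3,-8.5,100],
    [-4.2,-1.7,-2,-3.9,-36.7,-11.1,100],
    [-4.2,-1.7,-2,-3,-35.9,-13.6,100],
    [-4.2,-1.7,-2,-2.2,-34.9,-16.1,100],
    [-4.2,-1.7,-2,-1.6,-33.7,-18.6,100],
    [-4.2,-1.7,-2,-1,-32.3,-21,100],
    [-4.2,-1.7,-2,-0.6,-30.7,-23.3,100],
    [-4.2,-1.7,-2,-0.3,-28.9,-25.4,100],
  ],
)

```text
time: 4.15
ee_pos: [0.4547, 0.021, 0.3291]
tcp_rot: [141.4, 80.2, -139.4]
wrist_force: [0.0, 0.4, 0.7]
opening: 0.0855
```

Request:
carry_out(
  increments=[
    [-4.2,-1.7,-2,0,-27,-27.5,100],
    [-4.2,-1.7,-2,0,-24.9,-29.4,100],
    [-4.2,-1.7,-2,0,-22.7,-31.1,100],
    [-4.2,-1.7,-2,0,-20.3,-32.7,100],
    [0,0,0,0,0,0,100],
    [0,0,0,0,0,0,100],
  ],
)

```text
time: 4.9
ee_pos: [0.5386, -0.1065, 0.3313]
tcp_rot: [-93.9, 89.3, 1.9]
wrist_force: [-0.6, 0.4, -0.2]
opening: 0.085
```

```bash
python3 - <<'E'
from h import *;log()
from plan import *
M,q=cur()
Tg=target(0,90,h=.290,back=0,sg=1); Tg[:3,3]=(CM@[.0025,0,0.195,1])[:3]
print(inc(M,Tg).round(1))
import cv2;from workcell import vision
cv2.imwrite("pics/w1.png",vision.camera("wrist")[:,:,::-1])
# predicted pixel of cap centre
E
```

```text
t 4.9 q [-11.27   7.92  24.72 106.14   0.15 -17.01] p [ 0.5386 -0.1065  0.3313] rpy [-93.9  89.3   1.9] F [-0.59  0.37 -0.25] M [-0.03  0.03 -0.06] op 0.085
[  0.   -0.    0.7 136.3   1.1   0.8]
```

View pics/w1.png

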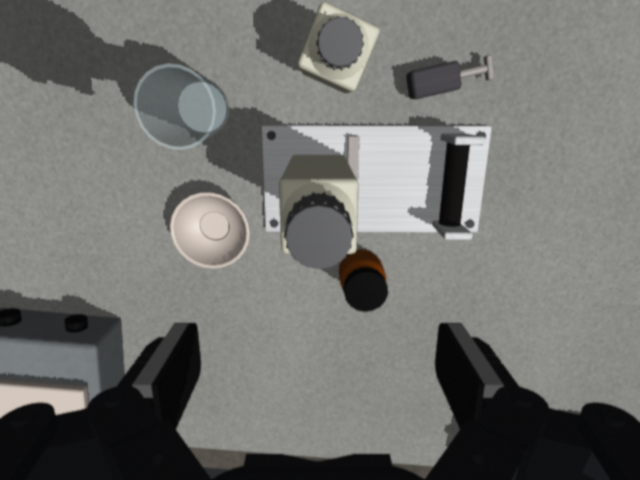

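```bash
python3 - <<'E'
from plan import *
from workcell import vision
M,q=cur(); c=vision.calibration("wrist");K=c["camera_matrix"];W=M@c["mount"]
u,v=319,236
d=W[:3,:3]@np.array([(u-K[0,2])/K[0,0],-(v-K[1,2])/K[1,1],-1]);o=W[:3,3]
for z in (.22,): 
    p=o+d*(z-o[2])/d[2]; print(p, (np.linalg.inv(CM)@np.r_[p,1]))
E
```

```text
[ 0.53788069 -0.10504331  0.22      ] [0.00338155 0.00108884 0.22       1.        ]
```

Request:
carry_out(
  increments=[
    [0,0,0.7,20,1,1,100],
    [0,0,0,25,0,0,100],
    [0,0,0,25,0,0,100],
    [0,0,0,25,0,0,100],
    [0,0,0,25,0,0,100],
    [0,0,0,15,0,0,80],
    [0,0,0,6,0,0,65],
    [0,0,0,0,0,0,62],
    [0,0,0,0,0,0,62],
  ],
)

```text
time: 6.08
ee_pos: [0.5382, -0.1061, 0.1907]
tcp_rot: [-126.9, 90.0, -31.2]
wrist_force: [-0.8, 0.6, 0.1]
opening: 0.053
```

```bash
python3 - <<'E'
from h import *;log()
from plan import *
M,q=cur()
Tg=target(0,90,h=.290,back=0,sg=1); Tg[:3,3]=(CM@[.003,0,0.19,1])[:3]
print(inc(M,Tg).round(1))
import cv2;from workcell import vision
cv2.imwrite("pics/w2.png",vision.camera("wrist")[:,:,::-1])
s=vision.camera("side")
cv2.imwrite("pics/s2.png",cv2.resize(s[200:360,260:440,::-1],None,fx=3.6,fy=3.6,interpolation=cv2.INTER_CUBIC))
E
```

```text
t 6.08 q [-1.114e+01  4.080e+00  4.610e+00  9.050e+01 -1.000e-02 -1.681e+01] p [ 0.5382 -0.1061  0.1907] rpy [-126.9   90.   -31.2] F [-0.81  0.62  0.11] M [-0.01  0.05 -0.  ] op 0.053
[-0.  -0.   0.   0.7 -0.8  0.7]
```

View pics/w2.png

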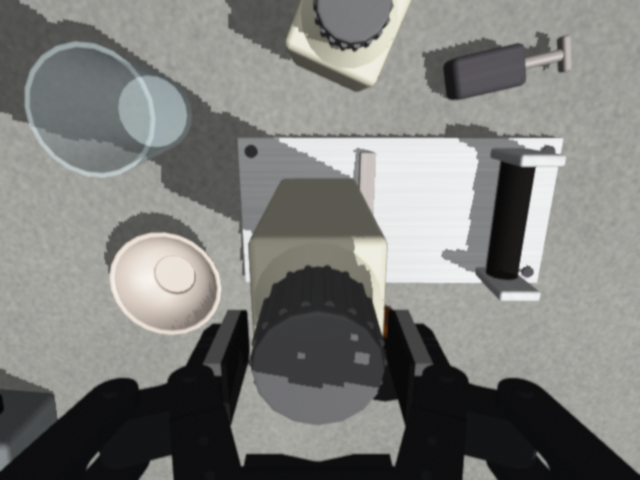

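View pics/s2.png

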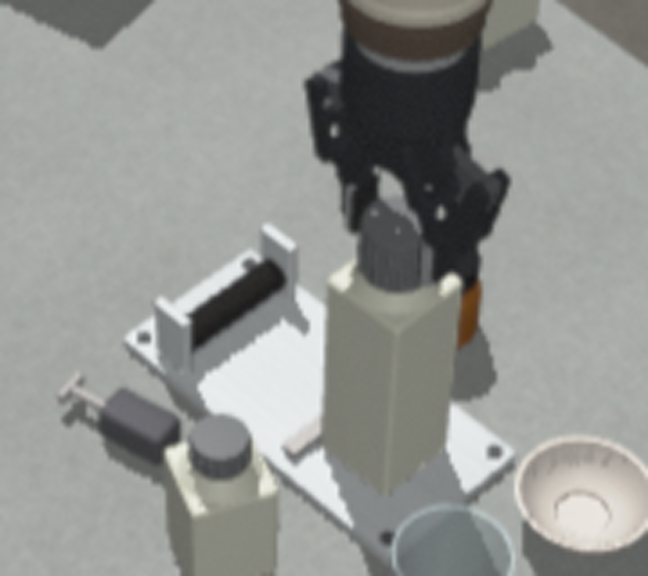

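```bash
cat >> plan.py <<'E'
def seq(ths,phis=None,dn=0,h=.182,start=None,s=None):
    M=cur()[0] if start is None else start
    phis=ths if phis is None else phis
    for th,ph in zip(ths,phis):
        Tg=target(th,90,phi=ph,h=h,back=0,dn=dn,s=s); d=inc(M,Tg); print(round(th,2),[float(x) for x in d.round(2)]); M=Tg
    return M
E
python3 - <<'E'
from plan import *
M=seq(np.arange(1,13)*.75)
E
```

```text
0.75 [-0.05, 0.73, 0.02, 0.11, -0.88, 4.04]
1.5 [0.0, 0.75, 0.0, -0.38, 0.0, 2.28]
2.25 [-0.0, 0.75, 0.0, -0.37, 0.0, 2.28]
3.0 [0.0, 0.75, 0.0, -0.37, 0.0, 2.28]
3.75 [-0.0, 0.75, 0.0, -0.37, 0.0, 2.28]
4.5 [-0.0, 0.75, -0.0, -0.37, 0.0, 2.28]
5.25 [-0.0, 0.75, -0.0, -0.37, 0.0, 2.28]
6.0 [-0.0, 0.75, -0.0, -0.37, 0.0, 2.28]
6.75 [0.0, 0.75, 0.0, -0.37, 0.0, 2.28]
7.5 [-0.0, 0.75, -0.0, -0.36, 0.0, 2.28]
8.25 [-0.0, 0.75, -0.0, -0.36, 0.0, 2.28]
9.0 [-0.0, 0.75, -0.0, -0.36, 0.0, 2.28]
```

Request:
carry_out(
  increments=[
    [0,0.7,0,0,0,3,57],
    [0,0.75,0,-0.4,0,2.3,57],
    [0,0.75,0,-0.4,0,2.3,57],
    [0,0.75,0,-0.4,0,2.3,57],
    [0,0.75,0,-0.4,0,2.3,57],
    [0,0.75,0,-0.4,0,2.3,57],
    [0,0.75,0,-0.4,0,2.3,57],
    [0,0.75,0,-0.4,0,2.3,57],
  ],
)

```text
time: 7.18
ee_pos: [0.5359, -0.0868, 0.1916]
tcp_rot: [179.5, 84.0, -84.8]
wrist_force: [-0.1, -0.5, -0.0]
opening: 0.0488
```

```bash
cat > look.py <<'E'
from h import *;log()
import cv2,sys
n=sys.argv[1]
s=vision.camera("side"); a=cv2.resize(s[200:360,280:440,::-1],None,fx=3,fy=3,interpolation=cv2.INTER_CUBIC)
w=vision.camera("wrist")[:,:,::-1]; w=cv2.resize(w,(320,240)) 
cv2.imwrite(f"pics/{n}.png",np.hstack([a,np.vstack([w,w*0])]))
E
python3 look.py a1
```

```text
t 7.17 q [ -6.11   2.01   2.39  89.19  -5.88 -11.84] p [ 0.5359 -0.0868  0.1916] rpy [179.5  84.  -84.8] F [-0.13 -0.48 -0.01] M [0.05 0.   0.  ] op 0.0488
```

View pics/a1.png

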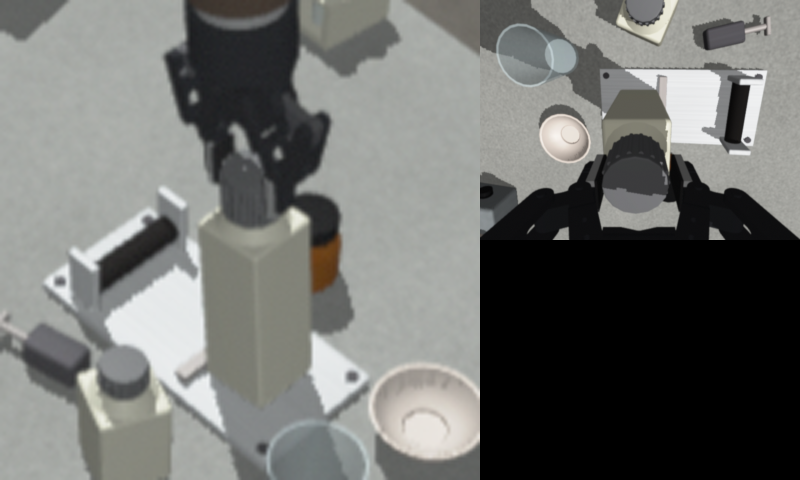

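```bash
python3 - <<'E'
from plan import *
M=seq(6+np.arange(1,13)*.75)
E
```

```text
6.75 [-0.01, 0.77, -0.04, -0.89, -1.16, 2.6]
7.5 [-0.0, 0.75, -0.0, -0.36, 0.0, 2.28]
8.25 [-0.0, 0.75, -0.0, -0.36, 0.0, 2.28]
9.0 [-0.0, 0.75, -0.0, -0.36, 0.0, 2.28]
9.75 [-0.0, 0.75, -0.0, -0.36, 0.0, 2.28]
10.5 [-0.0, 0.75, -0.0, -0.36, 0.0, 2.28]
11.25 [-0.0, 0.75, -0.0, -0.36, 0.0, 2.28]
12.0 [-0.0, 0.75, 0.0, -0.36, 0.0, 2.28]
12.75 [0.0, 0.75, -0.0, -0.35, 0.0, 2.28]
13.5 [0.0, 0.75, -0.0, -0.35, 0.0, 2.28]
14.25 [-0.0, 0.75, -0.0, -0.35, 0.0, 2.28]
15.0 [-0.0, 0.75, -0.0, -0.35, 0.0, 2.28]
```

Request:
carry_out(
  increments=[
    [0,0.75,0,-0.6,0,2.4,57],
    [0,0.75,0,-0.4,0,2.3,57],
    [0,0.75,0,-0.4,0,2.3,57],
    [0,0.75,0,-0.4,0,2.3,57],
    [0,0.75,0,-0.4,0,2.3,57],
    [0,0.75,0,-0.4,0,2.3,57],
    [0,0.75,0,-0.4,0,2.3,57],
    [0,0.75,0,-0.4,0,2.3,57],
    [0,0.75,0,-0.4,0,2.3,57],
    [0,0.75,0,-0.4,0,2.3,57],
    [0,0.75,0,-0.4,0,2.3,57],
    [0,0.75,0,-0.4,0,2.3,57],
  ],
)

```text
time: 8.78
ee_pos: [0.5332, -0.0588, 0.1917]
tcp_rot: [179.8, 75.0, -84.5]
wrist_force: [-0.9, -0.9, -0.5]
opening: 0.0486
```

```bash
python3 look.py a2;  python3 - <<'E'
from plan import *
M=seq(15+np.arange(1,13)*.5)
E
```

```text
t 8.78 q [  1.59   0.62   0.09  88.41 -14.96  -4.21] p [ 0.5332 -0.0588  0.1917] rpy [179.8  75.  -84.5] F [-0.89 -0.88 -0.46] M [0.18 0.05 0.01] op 0.0486
15.5 [0.0, 0.52, -0.05, -0.13, -1.13, 1.44]
16.0 [0.0, 0.5, 0.0, -0.23, 0.0, 1.52]
16.5 [0.0, 0.5, 0.0, -0.23, 0.0, 1.52]
17.0 [0.0, 0.5, -0.0, -0.23, 0.0, 1.52]
17.5 [0.0, 0.5, 0.0, -0.23, 0.0, 1.52]
18.0 [0.0, 0.5, -0.0, -0.23, 0.0, 1.52]
18.5 [0.0, 0.5, 0.0, -0.23, 0.0, 1.52]
19.0 [0.0, 0.5, -0.0, -0.23, 0.0, 1.52]
19.5 [-0.0, 0.5, 0.0, -0.23, 0.0, 1.52]
20.0 [-0.0, 0.5, -0.0, -0.23, 0.0, 1.52]
20.5 [0.0, 0.5, -0.0, -0.23, 0.0, 1.51]
21.0 [0.0, 0.5, 0.0, -0.23, 0.0, 1.51]
```

View pics/a2.png

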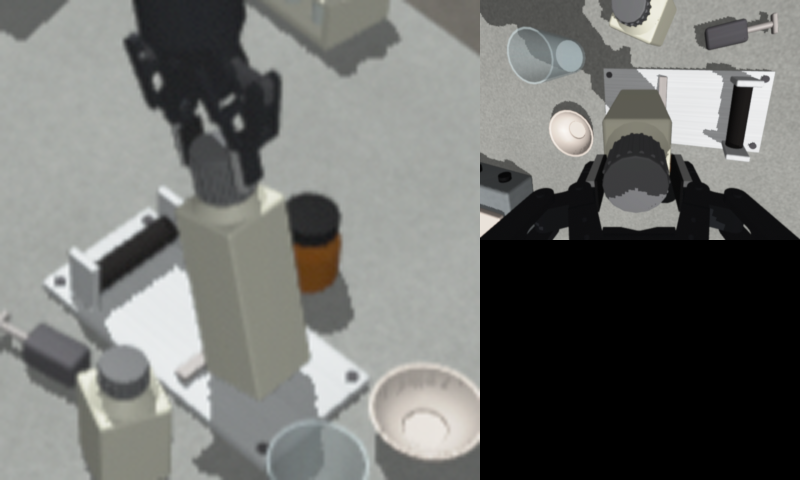

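Request:
carry_out(
  increments=[
    [0,0.5,0,-0.2,0,1.5,57],
    [0,0.5,0,-0.2,0,1.5,57],
    [0,0.5,0,-0.2,0,1.5,57],
    [0,0.5,0,-0.2,0,1.5,57],
    [0,0.5,0,-0.2,0,1.5,57],
    [0,0.5,0,-0.2,0,1.5,57],
    [0,0.5,0,-0.2,0,1.5,57],
    [0,0.5,0,-0.2,0,1.5,57],
    [0,0.5,0,-0.2,0,1.5,57],
    [0,0.5,0,-0.2,0,1.5,57],
    [0,0.5,0,-0.2,0,1.5,57],
    [0,0.5,0,-0.2,0,1.5,57],
  ],
)

```text
time: 10.38
ee_pos: [0.5315, -0.0411, 0.1885]
tcp_rot: [179.9, 69.0, -84.4]
wrist_force: [-0.4, 0.5, 0.1]
opening: 0.0485
```

```bash
python3 look.py a3;  python3 - <<'E'
from plan import *
M=seq(21+np.arange(1,13)*.75)
E
```

```text
t 10.38 q [  6.61   0.87  -1.03  88.51 -20.98   1.03] p [ 0.5315 -0.0411  0.1885] rpy [179.9  69.  -84.4] F [-0.41  0.5   0.07] M [0.37 0.02 0.03] op 0.0485
21.75 [-0.0, 0.78, -0.05, -0.65, -1.12, 2.52]
22.5 [-0.0, 0.75, -0.0, -0.33, 0.0, 2.27]
23.25 [-0.0, 0.75, 0.0, -0.33, 0.0, 2.27]
24.0 [-0.0, 0.75, 0.0, -0.33, 0.0, 2.27]
24.75 [0.0, 0.75, -0.0, -0.33, 0.0, 2.27]
25.5 [-0.0, 0.75, -0.0, -0.32, 0.0, 2.27]
26.25 [0.0, 0.75, 0.0, -0.32, 0.0, 2.27]
27.0 [-0.0, 0.75, -0.0, -0.32, 0.0, 2.27]
27.75 [-0.0, 0.75, -0.0, -0.32, 0.0, 2.27]
28.5 [-0.0, 0.75, -0.0, -0.31, 0.0, 2.27]
29.25 [-0.0, 0.75, 0.0, -0.31, 0.0, 2.26]
30.0 [-0.0, 0.75, -0.0, -0.31, 0.0, 2.26]
```

View pics/a3.png

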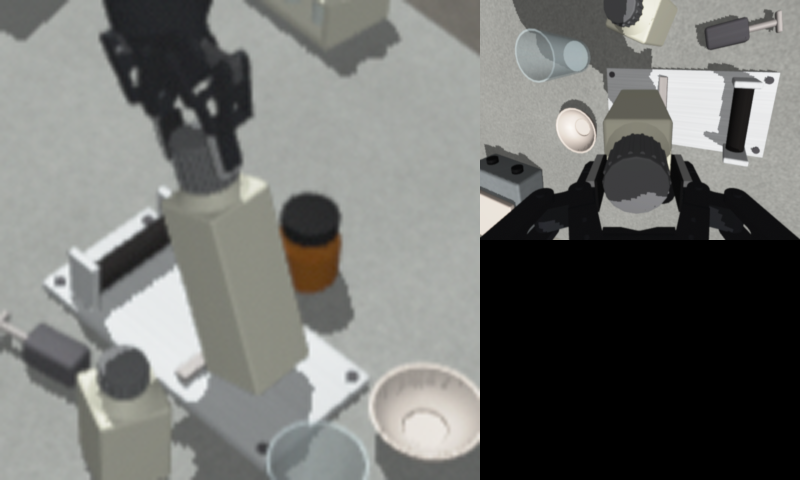

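Request:
carry_out(
  increments=[
    [0,0.5,0,-0.3,0,1.6,57],
    [0,0.5,0,-0.2,0,1.5,57],
    [0,0.5,0,-0.2,0,1.5,57],
    [0,0.5,0,-0.2,0,1.5,57],
    [0,0.75,0,-0.3,0,2.3,57],
    [0,0.75,0,-0.3,0,2.3,57],
    [0,0.75,0,-0.3,0,2.3,57],
    [0,0.75,0,-0.3,0,2.3,57],
    [0,0.75,0,-0.3,0,2.3,57],
    [0,0.75,0,-0.3,0,2.3,57],
    [0,0.75,0,-0.3,0,2.3,57],
    [0,0.75,0,-0.3,0,2.3,57],
  ],
)

```text
time: 11.98
ee_pos: [0.5291, -0.0175, 0.1813]
tcp_rot: [179.9, 61.0, -84.4]
wrist_force: [-0.1, 0.3, 0.8]
opening: 0.0488
```

```bash
python3 look.py a4;  python3 - <<'E'
from plan import *
M=seq(29+np.arange(1,13)*.75)
E
```

```text
t 11.97 q [ 13.1    2.71  -1.84  89.6  -28.73   8.49] p [ 0.5291 -0.0175  0.1813] rpy [179.9  61.  -84.4] F [-0.06  0.28  0.79] M [ 0.49  0.1  -0.07] op 0.0488
29.75 [0.02, 0.77, -0.07, -0.93, -1.17, 1.97]
30.5 [0.0, 0.75, 0.0, -0.31, 0.0, 2.26]
31.25 [-0.0, 0.75, 0.0, -0.3, 0.0, 2.26]
32.0 [0.0, 0.75, 0.0, -0.3, 0.0, 2.26]
32.75 [-0.0, 0.75, -0.0, -0.3, 0.0, 2.26]
33.5 [-0.0, 0.75, -0.0, -0.3, 0.0, 2.26]
34.25 [-0.0, 0.75, -0.0, -0.29, 0.0, 2.26]
35.0 [-0.0, 0.75, -0.0, -0.29, 0.0, 2.26]
35.75 [-0.0, 0.75, -0.0, -0.29, 0.0, 2.26]
36.5 [-0.0, 0.75, 0.0, -0.28, 0.0, 2.25]
37.25 [-0.0, 0.75, 0.0, -0.28, 0.0, 2.25]
38.0 [-0.0, 0.75, -0.0, -0.28, 0.0, 2.25]
```

View pics/a4.png

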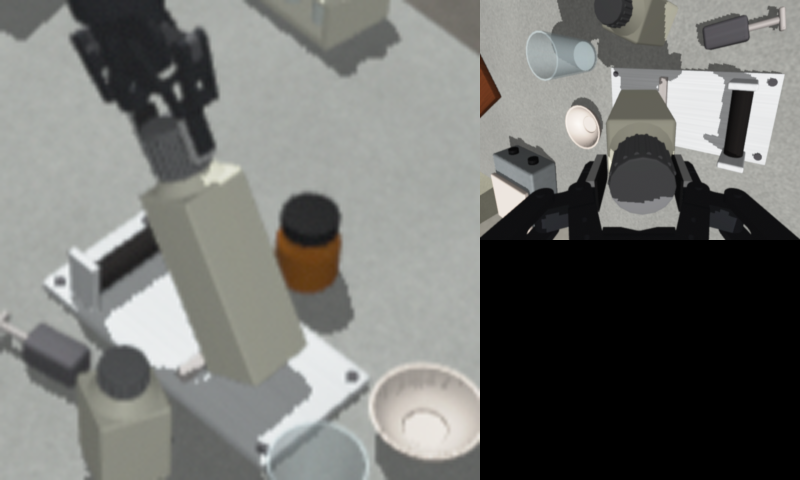

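Request:
carry_out(
  increments=[
    [0,0.75,0,-0.6,0,2.2,57],
    [0,0.75,0,-0.3,0,2.25,57],
    [0,0.75,0,-0.3,0,2.25,57],
    [0,0.75,0,-0.3,0,2.25,57],
    [0,0.75,0,-0.3,0,2.25,57],
    [0,0.75,0,-0.3,0,2.25,57],
    [0,0.75,0,-0.3,0,2.25,57],
    [0,0.75,0,-0.3,0,2.25,57],
    [0,0.75,0,-0.3,0,2.25,57],
    [0,0.75,0,-0.3,0,2.25,57],
    [0,0.75,0,-0.3,0,2.25,57],
    [0,0.75,0,-0.3,0,2.25,57],
  ],
)

```text
time: 13.58
ee_pos: [0.5267, 0.007, 0.1699]
tcp_rot: [179.9, 52.0, -84.4]
wrist_force: [-0.2, 0.6, -0.7]
opening: 0.049
```

```bash
python3 look.py a5;  python3 - <<'E'
from plan import *
M=seq(38+np.arange(1,13)*.75)
E
```

```text
t 13.57 q [ 19.62   6.74  -1.76  92.21 -36.68  17.51] p [0.5267 0.007  0.1699] rpy [179.9  52.  -84.4] F [-0.24  0.58 -0.75] M [0.65 0.08 0.05] op 0.049
38.75 [0.04, 0.76, -0.07, -0.56, -1.18, 2.06]
39.5 [-0.0, 0.75, -0.0, -0.27, 0.0, 2.25]
40.25 [-0.0, 0.75, 0.0, -0.26, 0.0, 2.25]
41.0 [-0.0, 0.75, 0.0, -0.26, 0.0, 2.25]
41.75 [0.0, 0.75, -0.0, -0.26, 0.0, 2.24]
42.5 [-0.0, 0.75, -0.0, -0.25, 0.0, 2.24]
43.25 [0.0, 0.75, 0.0, -0.25, 0.0, 2.24]
44.0 [0.0, 0.75, 0.0, -0.24, 0.0, 2.24]
44.75 [-0.0, 0.75, -0.0, -0.23, -0.0, 2.24]
45.5 [-0.0, 0.75, 0.0, -0.23, 0.0, 2.24]
46.25 [0.0, 0.75, -0.0, -0.22, 0.0, 2.23]
47.0 [-0.0, 0.75, -0.0, -0.22, -0.0, 2.23]
```

View pics/a5.png

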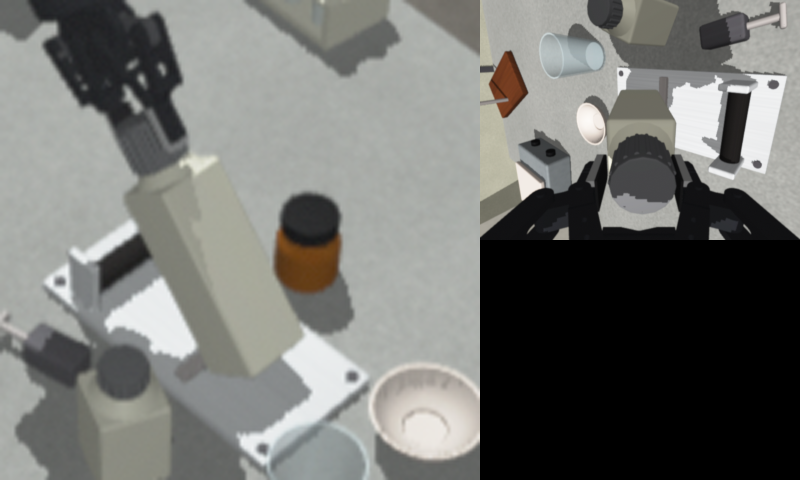

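Request:
carry_out(
  increments=[
    [0,0.75,0,-0.4,0,2.2,57],
    [0,0.75,0,-0.3,0,2.25,57],
    [0,0.75,0,-0.3,0,2.25,57],
    [0,0.75,0,-0.3,0,2.25,57],
    [0,0.75,0,-0.3,0,2.25,57],
    [0,0.75,0,-0.3,0,2.25,57],
    [0,0.75,0,-0.2,0,2.25,57],
    [0,0.75,0,-0.2,0,2.25,57],
    [0,0.75,0,-0.2,0,2.25,57],
    [0,0.75,0,-0.2,0,2.25,57],
    [0,0.75,0,-0.2,0,2.25,57],
    [0,0.75,0,-0.2,0,2.25,57],
  ],
)

```text
time: 15.18
ee_pos: [0.5245, 0.0289, 0.1542]
tcp_rot: [180.0, 43.0, -84.4]
wrist_force: [0.8, 1.0, -0.5]
opening: 0.0487
```

```bash
python3 look.py a6;  python3 - <<'E'
from plan import *
M=seq(47+np.arange(1,13)*.75)
E
```

```text
t 15.18 q [ 25.12  12.7   -0.73  96.26 -43.58  27.38] p [0.5245 0.0289 0.1542] rpy [180.   43.  -84.4] F [ 0.85  1.   -0.52] M [0.79 0.04 0.  ] op 0.0487
47.75 [0.05, 0.76, -0.07, -0.37, -1.17, 1.93]
48.5 [0.0, 0.75, -0.0, -0.2, 0.0, 2.23]
49.25 [-0.0, 0.75, 0.0, -0.2, 0.0, 2.22]
50.0 [-0.0, 0.75, -0.0, -0.19, 0.0, 2.22]
50.75 [0.0, 0.75, -0.0, -0.18, -0.0, 2.22]
51.5 [0.0, 0.75, -0.0, -0.17, 0.0, 2.22]
52.25 [-0.0, 0.75, 0.0, -0.16, 0.0, 2.21]
53.0 [-0.0, 0.75, -0.0, -0.15, -0.0, 2.21]
53.75 [0.0, 0.75, 0.0, -0.14, -0.0, 2.21]
54.5 [0.0, 0.75, 0.0, -0.13, 0.0, 2.2]
55.25 [-0.0, 0.75, 0.0, -0.12, 0.0, 2.2]
56.0 [-0.0, 0.75, -0.0, -0.11, -0.0, 2.2]
```

View pics/a6.png

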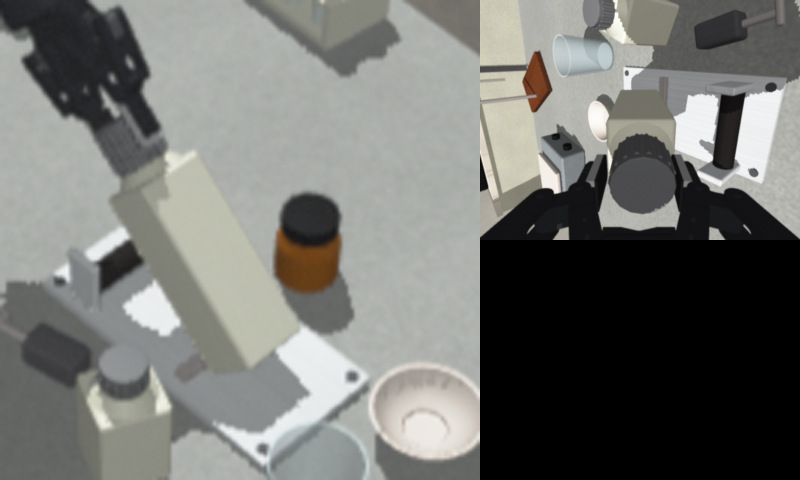

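Request:
carry_out(
  increments=[
    [0,0.75,0,-0.3,0,2.1,57],
    [0,0.75,0,-0.2,0,2.2,57],
    [0,0.75,0,-0.2,0,2.2,57],
    [0,0.75,0,-0.2,0,2.2,57],
    [0,0.75,0,-0.2,0,2.2,57],
    [0,0.75,0,-0.2,0,2.2,57],
    [0,0.75,0,-0.2,0,2.2,57],
    [0,0.75,0,-0.2,0,2.2,57],
    [0,0.75,0,-0.1,0,2.2,57],
    [0,0.75,0,-0.1,0,2.2,57],
    [0,0.75,0,-0.1,0,2.2,57],
    [0,0.75,0,-0.1,0,2.2,57],
  ],
)

```text
time: 16.77
ee_pos: [0.5227, 0.0469, 0.135]
tcp_rot: [180.0, 34.0, -84.4]
wrist_force: [0.4, 0.6, -1.5]
opening: 0.0489
```

```bash
python3 look.py a7;  python3 - <<'E'
from plan import *
M=seq(56+np.arange(1,13)*.75)
E
```

```text
t 16.77 q [ 29.45  20.3    1.18 101.79 -49.33  38.24] p [0.5227 0.0469 0.135 ] rpy [180.   34.  -84.4] F [ 0.43  0.55 -1.46] M [0.93 0.08 0.03] op 0.0489
56.75 [0.06, 0.75, -0.07, -0.16, -1.2, 2.2]
57.5 [-0.0, 0.75, -0.0, -0.08, 0.0, 2.19]
58.25 [0.0, 0.75, 0.0, -0.06, 0.0, 2.19]
59.0 [-0.0, 0.75, 0.0, -0.05, 0.0, 2.18]
59.75 [-0.0, 0.75, 0.0, -0.03, -0.0, 2.18]
60.5 [-0.0, 0.75, 0.0, -0.01, -0.0, 2.17]
61.25 [0.0, 0.75, -0.0, 0.01, 0.0, 2.17]
62.0 [-0.0, 0.75, -0.0, 0.03, -0.0, 2.16]
62.75 [-0.0, 0.75, -0.0, 0.05, 0.0, 2.16]
63.5 [-0.0, 0.75, -0.0, 0.08, 0.0, 2.15]
64.25 [-0.0, 0.75, -0.0, 0.11, -0.0, 2.14]
65.0 [0.0, 0.75, -0.0, 0.14, -0.0, 2.14]
```

View pics/a7.png

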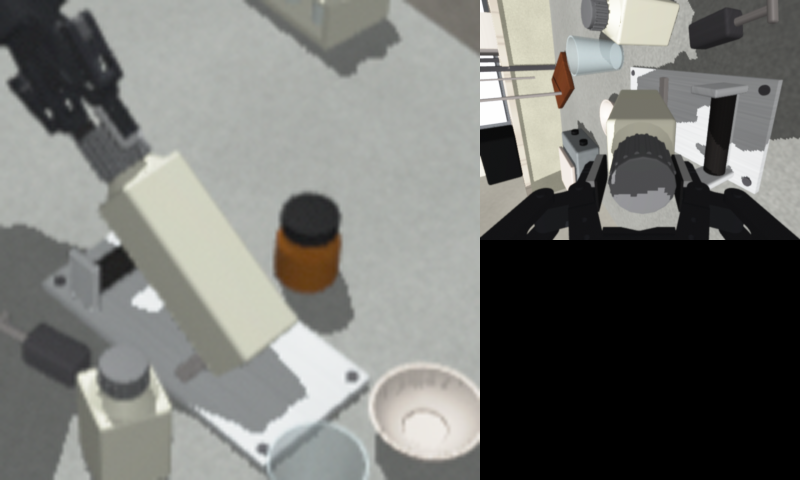

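Request:
carry_out(
  increments=[
    [0,0.75,0,-0.1,0,2.2,57],
    [0,0.75,0,-0.1,0,2.2,57],
    [0,0.75,0,-0.1,0,2.2,57],
    [0,0.75,0,0,0,2.2,57],
    [0,0.75,0,0,0,2.2,57],
    [0,0.75,0,0,0,2.2,57],
    [0,0.75,0,0,0,2.2,57],
    [0,0.75,0,0,0,2.2,57],
    [0,0.75,0,0.1,0,2.1,57],
    [0,0.75,0,0.1,0,2.1,57],
    [0,0.75,0,0.1,0,2.1,57],
    [0,0.75,0,0.1,0,2.1,57],
  ],
)

```text
time: 18.38
ee_pos: [0.5214, 0.0596, 0.1125]
tcp_rot: [180.0, 25.0, -84.4]
wrist_force: [0.4, 0.6, -0.7]
opening: 0.0486
```

```bash
python3 look.py a8;  python3 - <<'E'
from plan import *
M=seq(65+np.arange(1,13)*.75)
E
```

```text
t 18.38 q [ 32.56  29.21   3.78 108.72 -53.91  50.18] p [0.5214 0.0596 0.1125] rpy [180.   25.  -84.4] F [ 0.37  0.61 -0.7 ] M [1.11 0.06 0.02] op 0.0486
65.75 [0.07, 0.74, -0.07, -0.77, -1.25, 2.15]
66.5 [0.0, 0.75, 0.0, -0.38, 0.0, 2.14]
67.25 [-0.0, 0.75, 0.0, -0.38, 0.0, 2.14]
68.0 [-0.0, 0.75, -0.0, -0.38, -0.0, 2.14]
68.75 [-0.0, 0.75, 0.0, -0.38, 0.0, 2.14]
69.5 [0.0, 0.75, 0.0, -0.38, 0.0, 2.14]
70.25 [0.0, 0.75, 0.0, -0.38, -0.0, 2.14]
71.0 [-0.0, 0.75, 0.0, -0.38, 0.0, 2.14]
71.75 [0.0, 0.75, 0.0, -0.38, 0.0, 2.14]
72.5 [-0.0, 0.75, 0.0, -0.38, 0.0, 2.14]
73.25 [0.0, 0.75, 0.0, -0.38, -0.0, 2.14]
74.0 [-0.0, 0.75, 0.0, -0.38, 0.0, 2.14]
```

View pics/a8.png

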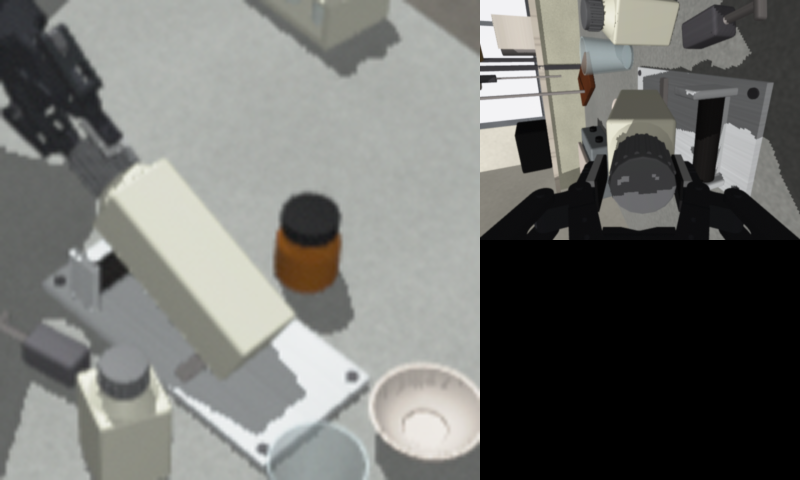

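Request:
carry_out(
  increments=[
    [0,0.75,0,-0.2,0,2.15,57],
    [0,0.75,0,-0.3,0,2.15,57],
    [0,0.75,0,-0.3,0,2.15,57],
    [0,0.75,0,-0.3,0,2.15,57],
    [0,0.75,0,-0.3,0,2.15,57],
    [0,0.75,0,-0.3,0,2.15,57],
    [0,0.75,0,-0.3,0,2.15,57],
    [0,0.75,0,-0.3,0,2.15,57],
    [0,0.5,0,-0.2,0,1.4,57],
    [0,0.5,0,-0.2,0,1.4,57],
    [0,0.5,0,-0.2,0,1.4,57],
    [0,0.5,0,-0.2,0,1.4,57],
  ],
)

```text
time: 19.98
ee_pos: [0.5203, 0.0708, 0.0925]
tcp_rot: [180.0, 17.0, -84.4]
wrist_force: [0.6, -0.7, -1.0]
opening: 0.0486
```

```bash
sed -i 's/280:440/260:420/' look.py; python3 look.py a9;  python3 - <<'E'
from plan import *
M=seq(73+np.arange(1,13)*.5)
E
```

```text
t 19.98 q [ 34.72  38.19   7.06 116.66 -56.69  62.2 ] p [0.5203 0.0708 0.0925] rpy [180.   17.  -84.4] F [ 0.61 -0.74 -0.99] M [1.12 0.15 0.02] op 0.0486
73.5 [0.06, 0.51, -0.06, -1.52, -1.2, 1.56]
74.0 [-0.0, 0.5, 0.0, -0.26, 0.0, 1.43]
74.5 [0.0, 0.5, 0.0, -0.26, 0.0, 1.43]
75.0 [-0.0, 0.5, -0.0, -0.26, -0.0, 1.43]
75.5 [-0.0, 0.5, 0.0, -0.26, 0.0, 1.43]
76.0 [0.0, 0.5, -0.0, -0.26, 0.0, 1.43]
76.5 [0.0, 0.5, 0.0, -0.26, -0.0, 1.43]
77.0 [0.0, 0.5, -0.0, -0.26, 0.0, 1.43]
77.5 [0.0, 0.5, 0.0, -0.26, 0.0, 1.43]
78.0 [-0.0, 0.5, 0.0, -0.26, -0.0, 1.43]
78.5 [0.0, 0.5, 0.0, -0.26, 0.0, 1.43]
79.0 [-0.0, 0.5, -0.0, -0.26, -0.0, 1.43]
```

View pics/a9.png

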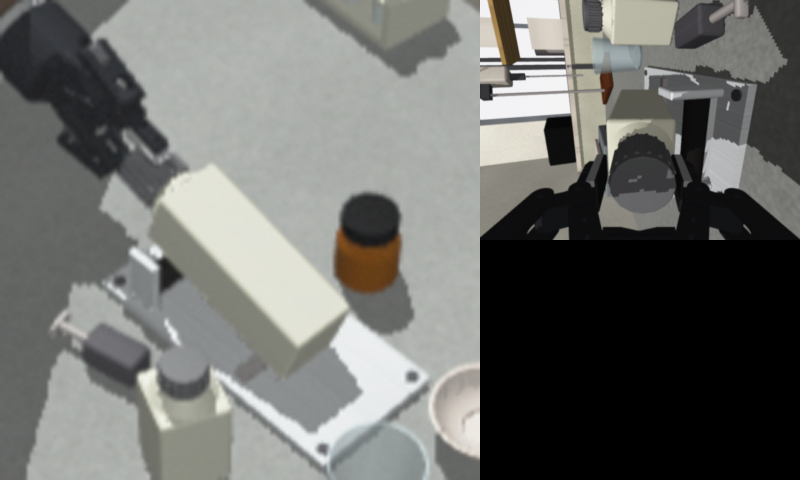

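Request:
carry_out(
  increments=[
    [0,0.5,0,-0.3,0,1.4,57],
    [0,0.5,0,-0.3,0,1.4,57],
    [0,0.5,0,-0.3,0,1.4,57],
    [0,0.5,0,-0.2,0,1.4,57],
    [0,0.5,0,-0.2,0,1.4,57],
    [0,0.5,0,-0.2,0,1.4,57],
    [0,0.3,0,-0.1,0,0.7,58.5],
    [0,0.3,0,-0.1,0,0.7,60],
    [0,0.3,0,-0.1,0,0.7,61.5],
    [0,0,0,0,0,0,61.5],
  ],
)

```text
time: 21.32
ee_pos: [0.5198, 0.0753, 0.0828]
tcp_rot: [179.9, 13.1, -84.4]
wrist_force: [0.7, -0.2, -2.0]
opening: 0.0525
```

```bash
python3 look.py b1;  python3 - <<'E'
from plan import *
M=seq(77+np.arange(1,4)*.5)
E
```

```text
t 21.32 q [ 35.51  42.75   8.81 120.95 -57.62  68.35] p [0.5198 0.0753 0.0828] rpy [179.9  13.1 -84.4] F [ 0.69 -0.21 -2.04] M [1.05 0.09 0.06] op 0.0525
77.5 [0.03, 0.65, -0.05, -1.75, -1.11, 2.73]
78.0 [-0.0, 0.5, 0.0, -0.26, -0.0, 1.43]
78.5 [0.0, 0.5, 0.0, -0.26, 0.0, 1.43]
```

View pics/b1.png

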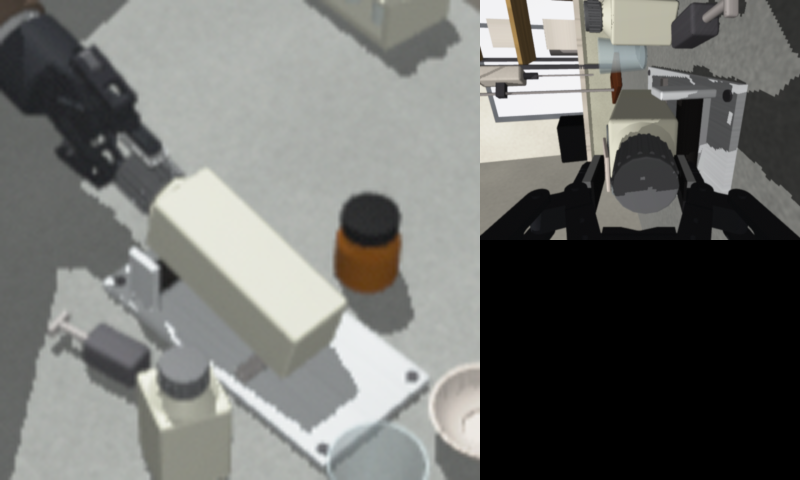

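Request:
carry_out(
  increments=[
    [0,0.2,0,-0.1,0,0.8,63],
    [0,0.2,0,-0.1,0,0.8,64.5],
    [0,0.2,0,-0.1,0,0.8,66],
    [0,0.2,0,-0.1,0,0.8,67.5],
    [0,0.2,0,-0.1,0,0.8,69],
    [0,0,0,0,0,0,69],
  ],
)

```text
time: 22.18
ee_pos: [0.5197, 0.0766, 0.079]
tcp_rot: [179.9, 12.1, -84.3]
wrist_force: [0.3, -0.2, -0.0]
opening: 0.0589
```

```bash
cat > look2.py <<'E'
from h import *;log()
import cv2,sys
n=sys.argv[1]
s=vision.camera("side"); a=cv2.resize(s[230:350,270:400,::-1],None,fx=3.5,fy=3.5,interpolation=cv2.INTER_CUBIC)
w=vision.camera("wrist")[:,:,::-1]; w=cv2.resize(w[200:480,160:500],None,fx=1,fy=1)
h=max(a.shape[0],w.shape[0]); c=np.zeros((h,a.shape[1]+w.shape[1],3),np.uint8); c[:a.shape[0],:a.shape[1]]=a; c[:w.shape[0],a.shape[1]:]=w
cv2.imwrite(f"pics/{n}.png",c)
E
python3 look2.py b2
```

```text
t 22.18 q [ 35.71  44.05   9.29 122.01 -57.8   69.98] p [0.5197 0.0766 0.079 ] rpy [179.9  12.1 -84.3] F [ 0.34 -0.19 -0.05] M [ 0.88  0.08 -0.01] op 0.0589
```

View pics/b2.png

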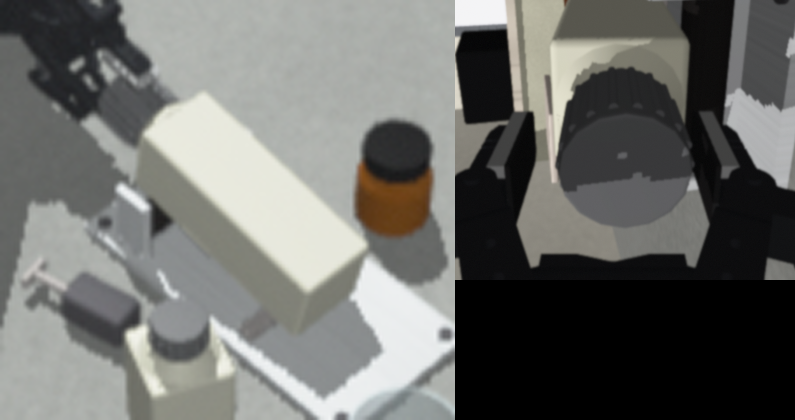

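Request:
carry_out(
  increments=[
    [0,0,0,0,0,0.6,71],
    [0,0,0,0,0,0.6,73],
    [0,0,0,0,0,0.6,75],
    [0,0,0,0,0,0,77],
    [0,0,0,0,0,0,77],
  ],
)

```text
time: 22.9
ee_pos: [0.5197, 0.077, 0.0773]
tcp_rot: [180.0, 12.1, -84.3]
wrist_force: [-0.0, -0.8, -0.4]
opening: 0.0653
```

```bash
python3 look2.py b3
```

```text
t 22.9 q [ 35.74  44.18   9.31 121.89 -57.76  70.  ] p [0.5197 0.077  0.0773] rpy [180.   12.1 -84.3] F [-0.01 -0.78 -0.44] M [ 0.85  0.06 -0.02] op 0.0653
```

View pics/b3.png

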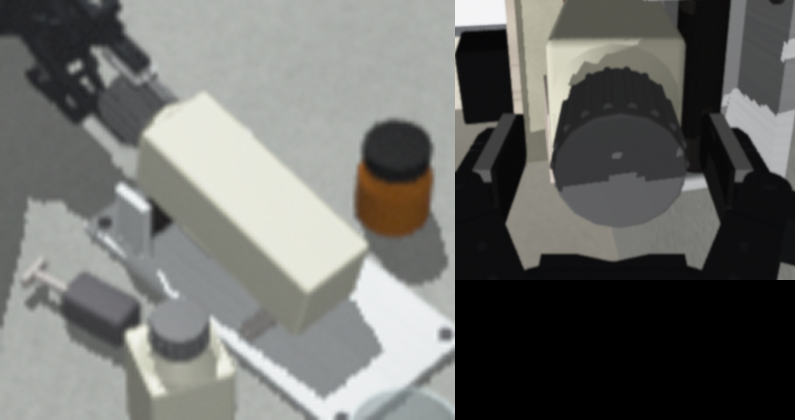

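```bash
python3 - <<'E'
from plan import *
M,q=cur()
for k in (30,60,90,120):
    N=M.copy();N[:3,3]-=M[:3,0]*k/1000; q,e=ik(N,q);print(k,q.round(1),round(e,2))
N[2,3]+=.12; q,e=ik(N,q);print(q.round(1),round(e,2)); print(M[:3,:3].T@[0,0,1])
E
```

```text
30 [ 38.1  45.9  12.6 124.8 -55.6  71.6] 0.0
60 [ 40.3  47.8  16.2 127.7 -53.5  73. ] 0.0
90 [ 42.4  49.8  20.2 130.5 -51.6  74.2] 0.09
120 [ 44.5  49.8  22.5 130.5 -50.2  72.9] 5.5
[ 44.9  36.1  20.3 130.5 -52.3  64. ] 23.31
[-2.10424188e-01  6.82439661e-04 -9.77609940e-01]
```

Request:
carry_out(
  increments=[
    [0,0,0,-6,0,0,77],
    [0,0,0,-10,0,0,77],
    [0,0,0,-12,0,0,77],
    [0,0,0,-15,0,0,77],
    [0,0,0,-15,0,0,77],
    [0,0,0,-15,0,0,77],
    [0,-3,0,0,0,-5,77],
    [0,-4,0,0,0,-10,77],
    [0,-4,0,0,0,-15,77],
    [0,-4,0,0,0,-20,77],
    [0,-4,0,0,0,-20,77],
    [0,-4,0,0,0,-20,77],
  ],
)

```text
time: 24.5
ee_pos: [0.5162, 0.1128, 0.1757]
tcp_rot: [180.0, 35.3, -84.3]
wrist_force: [-0.1, 0.3, -0.2]
opening: 0.0656
```

Request:
carry_out(
  increments=[
    [0,-5,0,-10,0,-20,77],
    [0,-5,0,-20,0,-20,77],
    [0,-5,0,-20,0,-10,77],
    [0,0,0,0,0,0,77],
    [0,0,0,0,0,0,77],
  ],
)

```text
time: 25.12
ee_pos: [0.5156, 0.1186, 0.2458]
tcp_rot: [179.9, 50.1, -84.4]
wrist_force: [0.6, 0.7, 0.2]
opening: 0.0658
```

```bash
python3 - <<'E'
from h import *;log()
import cv2
s=vision.camera("side")[:,:,::-1]; t=vision.camera("top")[:,:,::-1]
cv2.imwrite("pics/c_s.png",cv2.resize(s[230:390,240:450],None,fx=3.7,fy=3.7,interpolation=cv2.INTER_CUBIC))
cv2.imwrite("pics/c_t.png",cv2.resize(t[190:330,285:475],None,fx=4.2,fy=4.2,interpolation=cv2.INTER_CUBIC))
E
```

```text
t 25.12 q [ 31.12  15.4   15.3  109.72 -35.35  31.8 ] p [0.5156 0.1186 0.2458] rpy [179.9  50.1 -84.4] F [0.61 0.67 0.2 ] M [0.56 0.06 0.  ] op 0.0658
```

View pics/c_s.png

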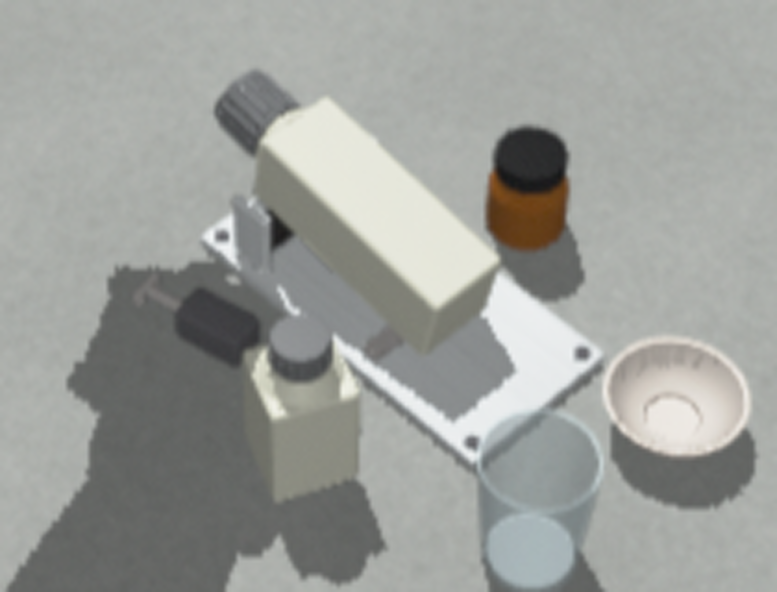

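View pics/c_t.png

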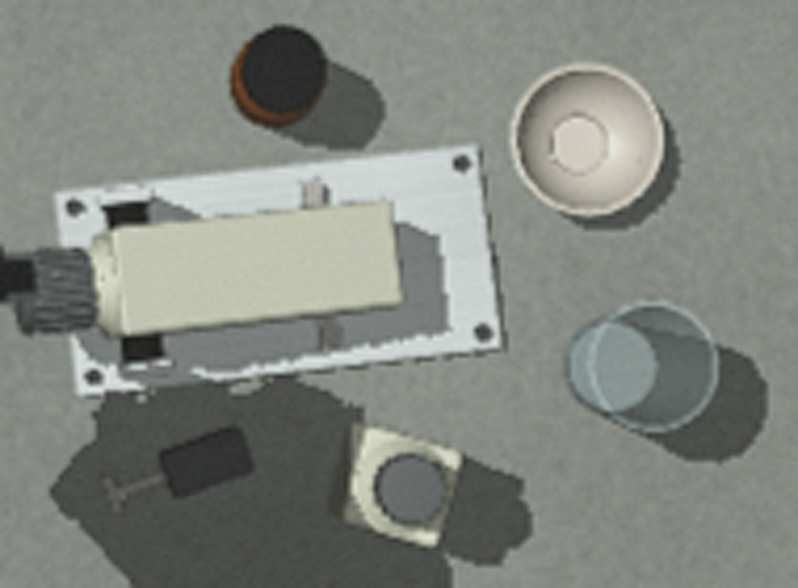

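```bash
python3 - <<'E'
from h import *
from kin import bottle,CM
L=np.array([[-.03,.03,.002,1],[-.03,-.03,.002,1],[-.03,-.03,.16,1],[-.03,.03,.16,1],[0,0,.212,1]])
for th in(77,79,81):
  for s in(.010,.019,.03):
    W=(CM@bottle(th,s)@L.T).T[:,:3]
    print(th,s,((proj("top",W)-[285,190])*4.2).round().tolist(),((proj("side",W)-[240,230])*3.7).round().tolist())
E
```

```text
77 0.01 [[389.0, 305.0], [376.0, 198.0], [102.0, 225.0], [115.0, 336.0], [3.0, 294.0]] [[427.0, 298.0], [495.0, 246.0], [324.0, 79.0], [255.0, 126.0], [231.0, 76.0]]
77 0.019 [[404.0, 303.0], [391.0, 196.0], [118.0, 224.0], [131.0, 334.0], [20.0, 293.0]] [[438.0, 308.0], [505.0, 256.0], [333.0, 89.0], [265.0, 135.0], [240.0, 85.0]]
77 0.03 [[423.0, 301.0], [409.0, 195.0], [138.0, 222.0], [151.0, 332.0], [39.0, 290.0]] [[450.0, 321.0], [518.0, 268.0], [345.0, 100.0], [276.0, 147.0], [251.0, 96.0]]
79 0.01 [[386.0, 305.0], [372.0, 198.0], [96.0, 227.0], [109.0, 337.0], [-1.0, 295.0]] [[425.0, 295.0], [493.0, 244.0], [320.0, 82.0], [252.0, 128.0], [228.0, 81.0]]
79 0.019 [[401.0, 303.0], [388.0, 197.0], [112.0, 225.0], [125.0, 335.0], [16.0, 293.0]] [[435.0, 305.0], [503.0, 253.0], [330.0, 91.0], [262.0, 137.0], [237.0, 90.0]]
79 0.03 [[420.0, 301.0], [406.0, 195.0], [132.0, 223.0], [145.0, 333.0], [35.0, 291.0]] [[448.0, 318.0], [516.0, 265.0], [341.0, 102.0], [273.0, 149.0], [249.0, 101.0]]
81 0.01 [[382.0, 306.0], [369.0, 199.0], [91.0, 228.0], [103.0, 338.0], [-4.0, 296.0]] [[423.0, 293.0], [490.0, 241.0], [317.0, 85.0], [249.0, 131.0], [227.0, 87.0]]
81 0.019 [[398.0, 304.0], [384.0, 197.0], [107.0, 226.0], [120.0, 336.0], [12.0, 294.0]] [[433.0, 303.0], [501.0, 251.0], [327.0, 94.0], [259.0, 140.0], [236.0, 95.0]]
81 0.03 [[417.0, 302.0], [403.0, 195.0], [127.0, 224.0], [140.0, 334.0], [32.0, 292.0]] [[446.0, 314.0], [513.0, 262.0], [338.0, 104.0], [270.0, 151.0], [247.0, 105.0]]
```

```bash
python3 -c "
from workcell import job_done
print(job_done())"
```

```text
the job is handed in; nothing more can be done
None
```

The tall bottle lies on its side on the rest bar, between the two cheeks. I handed the job in at about 25 s, well inside the 58 s limit.

**How it was done:** I put the open fingers around the cap with about 2–3 mm of clearance on each side. The rear finger pushed the bottle past balance, and the front finger then carried it all the way down. I widened the opening as it touched the bar, so it was never squeezed. The fingers then drew straight back off the cap and rose clear. In the readings I took between moves, the wrist force stayed at about 2 N or less.

**Last checks:**
- **Bottle:** the side and top pictures fit a slope of about 9–11° (lean 79–81°). The foot had slipped back about 19 mm along the bottle's side, against your expected 17 mm or so along the plate. The bottle did not move between the last pictures while the fingers opened.
- **Foot:** it is at the stop, but by my geometry model its edge may sit a few millimetres above the plate in the resting pose. The pictures cannot confirm this either way.
- **Everything else:** the jar, short bottle, beaker, dish and boss stand where they were at the start. I did not look at the spatula again at the end, and the arm did not come near it after its first moves.
- **Robot:** nothing was touching the bottle at hand-in.

One early exploratory move, well away from the bottle, ran joint 4 up to the end of its range. The arm stopped there and the joint readings stayed within limits. No check failed.

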